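Seat the mirror head and angle it so the camera sees the gearbox mark

ROBOT

A 6-joint arm with a two-finger parallel gripper is mounted at the origin on the work surface. World frame = base frame: x ahead of the robot, y to its left, z up, the work surface at z = 0. Lengths are in m, angles in rad, forces in N, time in s.
With the tool pointing down it reaches from about 0.325 to 0.775 m from the base axis. Payload 5.5 kg.
Tool frame: the origin (TCP) lies on the centre line of the jaws, within the pads' length; the fingertips stand 17 mm ahead of it and the grasp point (between the pads) lies 2 mm behind it; z points along the fingers, y is the direction in which the jaws open and shut (so a half turn about z gives the same grasp; the last joint's range is limited). The gripper opens to 88 mm and grips with 3 to 60 N. Pads are 20 mm wide; open, the fingers measure 115 mm over their backs; the gripper's body (75 mm by 178 mm) begins 61 mm behind the grasp point.
Start: joints at [1.151, 0.091, 1.231, -0, 1.82, -0.057], TCP at [0.213, 0.561, 0.24] pointing down, gripper open.
Joint ranges: [-2.87, 2.87], [-0.86, 2.18], [0.17, 2.46], [-1.51, 4.65], [0.06, 2.69], [-2.65, 2.65]. Speed limits (rad/s): [2.57, 2.57, 3.01, 3.14, 3.14, 3.14].

INTERFACE

Orientations are given as a unit quaternion [w, x, y, z].
In Python, from plant import arm, vision gives the robot as it stands.
- The arm moves only by the tool jog_arm, never from a script. Its argument "motion" is a list of rows, each an object of numbers: "jaw": the closure, from -1 (fully open) to 1 (shut); "tx", "ty", "tz": the shift along the tool's x, y, z in m; "yaw": the turn about the tool's z in rad. A call has 1 to 5 rows; each row shifts and turns the commanded pose from where the row before left it, along the tool's axes as they then stand; what a row does not reach is not made up. A row lasts 1/10 s, in which the tool goes at most 50 mm and 8.59 degrees, less where a joint would pass 70% of its speed; a pose out of reach is approached as far as the arm can. A call with a gripper value outside its range is refused whole. The fingers move at their own pace and stop on an object; the grip force is fixed at half the most. Time passes only in rows, so rows that do not move let the fingers close. It gives the time, the measured TCP pose, the force and the opening at its end, in the units of the state.
- arm.get_state(): the state, without advancing time (a new reading comes with each control period).
- vision.capture(name): name is "side" or "top" or "wrist"; returns the picture (480x640x3 uint8, red, green, blue); there is no depth.
- vision.camera_model(name): a dict with "mtx" (3x3 intrinsics, pixels), "R" (3x3) and "t" (3): a world point X has camera coordinates R X + t. Camera axes: x right, y down, z forward; pixel columns grow to the right and rows downward; lengths in m; the calibration is good to about 2 mm. A picture is of the moment at which its call begins: read the wrist's pose just before it. camera_model takes no time and is no camera call; for the wrist camera it gives the pose at the moment of the call.
- arm.sign_off(): hands the job in, once; it reports no verdict.
Trained networks look in the newest picture that a camera, given by its name, has taken for a name from the list of things; names that differ only in an ending like _2 or _b are one class to them, and where a whole thing is asked for, a point or a joint stands for the part that bears it (a point fixed in the world has none). Each returns a list of dicts, best first, with "conf" (0 to 1); they miss things now and then, are a little off and sometimes report something else, mostly with a low value. They report only what shows in the picture. A call takes as long as a camera call. They do not tell look-alikes from the thing itself.
- vision.search_frame(name, camera): "centre" ([x, y, z] in m, in world coordinates, good to about 4 mm: the middle of the surface that is visible of it).
The state is a dict: "clock": time; "q": joint angles; "joint_velocities": joint speeds; "joint_torque": joint torques, N m; "eef_pos": TCP position; "orientation": TCP orientation; "ft_force": force on the tool from outside, world axes, zero at the start; "ft_torque": the same for the moment, N m; "width": opening from 0.0 (shut) to 1.0 (fully open).
Only numpy, scipy, OpenCV 4.12 (cv2) and the standard library are available. Lean on these libraries where they do the work, as an engineer would, in place of code of your own. Each camera call takes 0.05 s, during which the arm holds its last target.

TASK

Pick up the mirror head (its yellow wing is a good grip) and seat it fully down on the two brass pegs of the inspection station, big hole on big peg. Then turn the wing until the blue camera, looking into the mirror, sees the orange mark on the side of the gearbox in the middle of the mirror. The mirror springs back if let go, so finish while still holding the wing at that angle, steady; do not tip the mirror head over or disturb the other things on the bench.

Things in the scene. Friction and masses are not known exactly. Their poses are not given: they have to be found in the camera images.
- head: Loose mirror head, about 0.4 kg, 163 mm tall, standing upright on its foot: an aluminium foot plate 60 (x) x 110 (y) x 14 mm with two through holes, a post 22 mm thick on its centre up to 64 mm, on that a swivelling black-backed mirror (70 wide, from 67 to 125 mm above the underside) with a yellow wing on top. Origin: centre of the foot's underside, z up. At rest the mirror face looks along the head's +x.
- big_hole (a point): Centre, at the foot's underside, of the head's big hole (13.5 mm across), 38 mm from the head's origin along its +y.
- small_hole (a point): Centre, at the foot's underside, of the head's small hole (9.5 mm across), 38 mm from the head's origin along its -y.
- wing (a point): Grasp point in the yellow wing on top of the mirror: a flat upright tab 10 mm thick (along x at rest), 44 mm long (along y at rest), 31 mm high, standing from 131 to 162 mm above the foot's underside; this point lies on the swivel axis 150 mm above the underside. Its x axis is the mirror's facing direction, its y axis runs along the wing; it turns with the mirror. The mirror's top edge is 25 mm below this point.
- mirror (a joint): Swivel of mirror and wing on the head's post about the vertical through the head's origin: 0 at rest (face along the head's +x), grows anticlockwise seen from above, to 1.4 rad. A spring drives it back to 0 against a stop: 0.04 N m at 0, about 0.12 N m at 1 rad, so the head can also be carried by the wing.
- station: Fixed inspection station: a black steel plate 10 mm thick (100 x 150 mm) carrying two upright brass pegs, with an arm to a blue camera in its +x direction. Origin: on the table under the middle between the pegs, z up. Seated, the head's origin lies 10 mm above this origin, its axes along the station's (yaw equal), its mirror middle 106 mm above the table.
- big_peg (a point): Foot of the big brass peg (12 mm thick, 16 mm tall, upper 7 mm tapered) on the plate's top, 10 mm above the table, 38 mm along the station's +y from its middle. The seated big_hole coincides with it.
- small_peg (a point): Foot of the small brass peg (8 mm thick, 16 mm tall, upper 7 mm tapered), 38 mm along the station's -y from its middle, 10 mm above the table. The seated small_hole coincides with it.
- lens (a point): Centre of the front of the blue camera's black lens (34 mm across), 150 mm from the middle between the pegs along the station's +x, 106 mm above the table, looking at the mirror along the station's -x. The camera (60 x 50 x 44 mm) reaches 128 mm above the table.
- gearbox: Fixed green gearbox, 130 (x) x 110 (y) mm, 157 mm tall on a 160 x 130 mm grey flange, standing to the station's +y side. Origin: centre of its underside on the table. Its -y face carries the mark and, 34 mm to either side of it, an upright rib standing out 19 mm.
- mark (a point): Centre of the orange mark, a round 20 mm bolt head standing 10 mm out of the gearbox's -y face, 106 mm above the table (level with lens and mirror), 170 to 210 mm off the mirror on the station's +y side and up to about 100 mm either way along x. To be seen, it takes the mirror facing half way between the direction to the lens and the direction to the mark.
- sight (a point): Imaginary point, nothing to see or touch: on the camera's line of sight after the mirror, 200 mm from the swivel axis, 96 mm above the head's underside. Its x axis runs on along that line away from the mirror. It turns twice as far as the mirror; once the head is seated, the mark is in the middle of the mirror when this line passes through the mark.
- bit_box: Bystander, leave alone: yellow open bit box, six compartments, 120 x 80 x 30 mm. Origin: centre of its underside.
- tape: Bystander, leave alone: yellow tape measure, 70 x 34 x 66 mm. Origin: centre of its underside.
- oil: Bystander, leave alone: white jar with red cap, 60 across, 150 tall. Origin: centre of its underside.
- wrench: Bystander, leave alone: steel wrench lying flat, 160 mm long. Origin: centre of its underside.
- screwdriver: Bystander, leave alone: short screwdriver with red handle, lying flat, 120 mm long. Origin: centre of its underside.
- offcut: Bystander, leave alone: wooden block, 110 x 60 x 45 mm. Origin: centre of its underside.
Mind the look-alikes: they are no part of the job. What is meant by the head is not green, and is the larger of those in its own colour. What is shaped like the gearbox but red is not meant.

How it is judged:
By the outcome, as a careful person would: the job done as asked, in the order asked, and still so for the second after the job is handed in, while the arm keeps its last pose, push and grip.
It also fails if it takes over 45 s, if anything falls off the work surface, if the arm or the gripper's body presses on something with over 40 N, if the wrist force passes 120 N, or if a joint passes its speed limit or range.

## Working session

There is one attempt and no reset: what is moved stays moved. The work goes in short steps, Python scripts to look and compute and a tool call to move; the robot and the scene stay as the last step left them, time stands still between calls to the robot, and variables do not carry over. Pictures are saved under pics/ and viewed, and the job is handed in when it is done.

Besides the shell and the picture viewer there is one more tool, called after ">>>" as name(argument=value, ...), one argument or row to a line, values as JSON. jog_arm: Moves the arm, as the interface text tells. Its arguments: {"type":"object","properties":{"motion":{"type":"array"}},"required":["motion"]}

```bash
mkdir -p pics; ls; python3 - <<'E'
from plant import arm, vision
import cv2
s=arm.get_state(); print({k:s[k] for k in s})
for n in ("top","side","wrist"):
    cv2.imwrite(f"pics/{n}0.png",cv2.cvtColor(vision.capture(n),cv2.COLOR_RGB2BGR))
    m=vision.camera_model(n); print(n,m)
E
```

```text
pics
{'clock': 0.0, 'q': array([ 1.15129760e+00,  9.18169900e-02,  1.23184871e+00,  1.41288715e-05,
        1.81977842e+00, -5.67058367e-02]), 'joint_velocities': array([ 0.00049216, -0.00150369, -0.00089184, -0.00063246,  0.00033164,
       -0.00033361]), 'joint_torque': array([-1.26108844e-03, -4.46478438e+01, -4.06424940e+01,  6.96721324e-02,
        2.99497170e-02, -1.32924174e-04]), 'eef_pos': array([0.21282997, 0.56071499, 0.2385529 ]), 'orientation': array([-2.24997706e-04,  1.80401496e-01,  9.83592620e-01, -8.98001897e-04]), 'ft_force': array([-0.18795094, -0.28798846,  0.329586  ]), 'ft_torque': array([-0.02709341, -0.01839684,  0.01290967]), 'width': 1.0006636237465154}
top {'mtx': array([[619.86625275,   0.        , 318.36846568],
       [  0.        , 619.86625275, 244.41590893],
       [  0.        ,   0.        ,   1.        ]]), 'R': array([[ 0.03184249, -0.99949234,  0.00105317],
       [-0.97863509, -0.03139211, -0.20319424],
       [ 0.20312415,  0.00543954, -0.97913788]]), 't': array([-0.07442644,  0.47396471,  1.39709694])}
side {'mtx': array([[467.64487227,   0.        , 317.90802064],
       [  0.        , 467.64487227, 244.72272878],
       [  0.        ,   0.        ,   1.        ]]), 'R': array([[ 0.99842366, -0.05538331,  0.00910384],
       [-0.02810421, -0.63372219, -0.77305003],
       [ 0.04858337,  0.77157558, -0.63427973]]), 't': array([-0.47679033,  0.03600469,  1.13848252])}
wrist {'mtx': array([[369.79120844,   0.        , 316.62124812],
       [  0.        , 369.79120844, 240.62339716],
       [  0.        ,   0.        ,   1.        ]]), 'R': array([[ 0.35452455,  0.93504532, -0.00160826],
       [ 0.90625749, -0.34318505,  0.24682257],
       [ 0.23023836, -0.08896215, -0.96905935]]), 't': array([-0.60000827, -0.02943238,  0.38912886])}
```

View pics/top0.png

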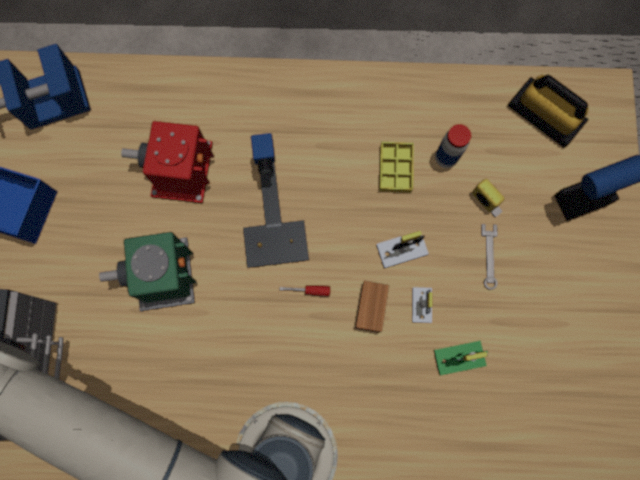

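View pics/side0.png

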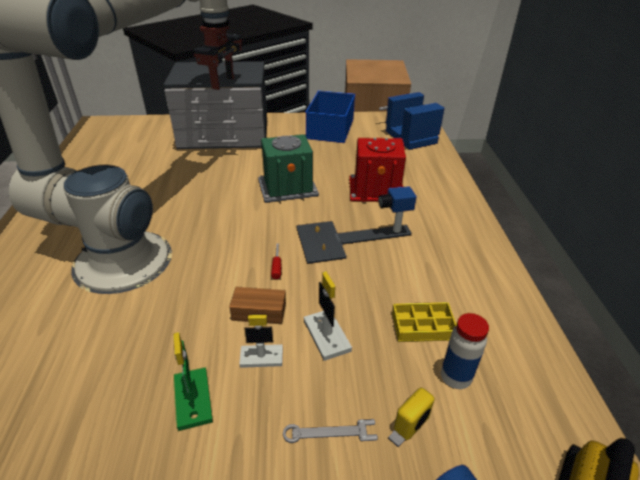

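View pics/wrist0.png

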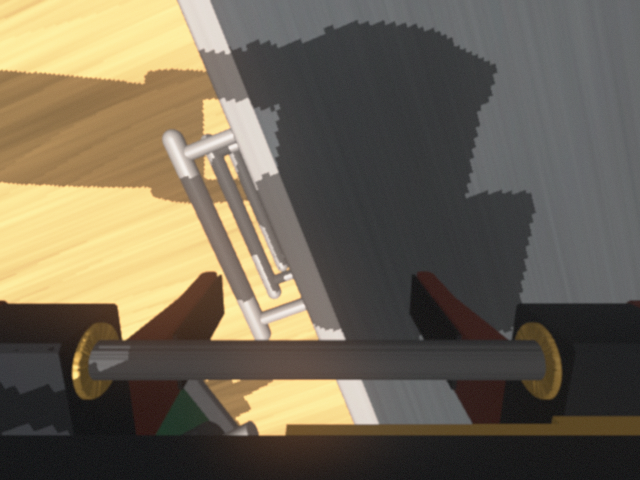

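```bash
cat > h.py <<'E'
from plant import arm, vision
import cv2, numpy as np
def det(names,cam):
    for n in names:
        for d in vision.search_frame(n,cam)[:4]: print(cam,n,np.round(d['centre'],4),round(d['conf'],2))
def proj(cam,X,m=None):
    m=m or vision.camera_model(cam); p=m['mtx']@(m['R']@np.asarray(X,float)+m['t']); return p[:2]/p[2]
def ray(cam,uv,z,m=None):
    m=m or vision.camera_model(cam); d=m['R'].T@np.linalg.solve(m['mtx'],[uv[0],uv[1],1.]); c=-m['R'].T@m['t']
    return c+d*(z-c[2])/d[2]
def tri(obs):
    A=[];b=[]
    for cam,uv in obs:
        m=vision.camera_model(cam); d=m['R'].T@np.linalg.solve(m['mtx'],[uv[0],uv[1],1.]); d/=np.linalg.norm(d); c=-m['R'].T@m['t']
        P=np.eye(3)-np.outer(d,d); A.append(P); b.append(P@c)
    A=np.vstack(A);b=np.hstack(b); x=np.linalg.lstsq(A,b,rcond=None)[0]; return x,np.linalg.norm(A@x-b)
def crop(src,dst,x,y,w,h,k):
    im=cv2.imread(src)[y:y+h,x:x+w]; cv2.imwrite(dst,cv2.resize(im,None,fx=k,fy=k,interpolation=cv2.INTER_CUBIC))
E
python3 - <<'E'
from h import *
for c in("top","side"):
    vision.capture(c); det(["head","wing","big_hole","small_hole","station","big_peg","small_peg","lens","gearbox","mark"],c)
print(arm.get_state()['clock'])
crop("pics/top0.png","pics/c1.png",230,120,100,160,5) if 0 else None
crop("pics/top0.png","pics/tst.png",235,125,80,150,4)
crop("pics/top0.png","pics/thd.png",370,220,75,60,8)
crop("pics/side0.png","pics/shd.png",290,260,80,100,6)
crop("pics/side0.png","pics/sst.png",250,125,180,145,4)
E
```

```text
top head [ 0.2272 -0.3867  0.0128] 0.96
top head [ 0.4745 -0.2529  0.0149] 0.74
top head [ 0.3417 -0.3023  0.0144] 0.74
top head [0.3868 0.2916 0.1436] 0.18
top wing [ 0.4761 -0.2604  0.127 ] 0.85
top wing [ 0.345  -0.3119  0.1116] 0.67
top big_hole [ 0.2271 -0.3878  0.0122] 0.88
top big_hole [ 0.4742 -0.2524  0.0174] 0.77
top big_hole [ 0.3464 -0.3055  0.013 ] 0.57
top small_hole [ 0.4739 -0.2502  0.015 ] 0.96
top small_hole [ 0.3397 -0.3072  0.0095] 0.87
top small_hole [ 0.2254 -0.3859  0.0161] 0.77
top small_hole [0.5154 0.0557 0.0071] 0.69
top station [0.5143 0.0583 0.0104] 0.87
top big_peg [0.5155 0.0569 0.0073] 0.83
top small_peg [0.5187 0.0556 0.01  ] 0.65
top small_peg [ 0.6046 -0.4577  0.0639] 0.45
top small_peg [ 0.6831 -0.2442  0.009 ] 0.16
top lens [0.5156 0.0567 0.004 ] 0.83
top gearbox [0.387  0.2921 0.1484] 0.92
top gearbox [0.647  0.273  0.1439] 0.57
top mark [0.3843 0.2901 0.1499] 0.91
top mark [0.6443 0.2701 0.1465] 0.87
side head [ 0.481  -0.2703  0.0178] 0.88
side head [ 0.2358 -0.4047  0.0161] 0.86
side head [ 0.3471 -0.3155  0.0074] 0.77
side wing [ 0.4788 -0.2683  0.1214] 0.88
side wing [ 0.2325 -0.4079  0.1341] 0.67
side wing [ 0.3491 -0.3134  0.0804] 0.56
side big_hole [ 0.2306 -0.404   0.0148] 0.8
side big_hole [ 0.3488 -0.31    0.0099] 0.65
side big_hole [ 0.4746 -0.2719  0.0073] 0.63
side small_hole [ 0.2364 -0.4072  0.0134] 0.81
side small_hole [ 0.4781 -0.2728  0.0135] 0.8
side small_hole [ 0.3475 -0.3128  0.0122] 0.6
side small_hole [0.5529 0.0575 0.0125] 0.43
side station [0.5537 0.0578 0.0114] 0.8
side big_peg [0.5518 0.0561 0.0064] 0.65
side small_peg [ 0.3744 -0.0663  0.0202] 0.72
side small_peg [0.555  0.059  0.0114] 0.61
side lens [0.5525 0.0536 0.015 ] 0.95
side lens [ 0.4778 -0.2734  0.0127] 0.74
side gearbox [0.4044 0.249  0.1039] 0.86
side gearbox [0.6496 0.2297 0.1157] 0.85
side mark [0.6496 0.2294 0.1138] 0.86
side mark [0.3999 0.2523 0.0997] 0.6
1.25
```

View pics/tst.png

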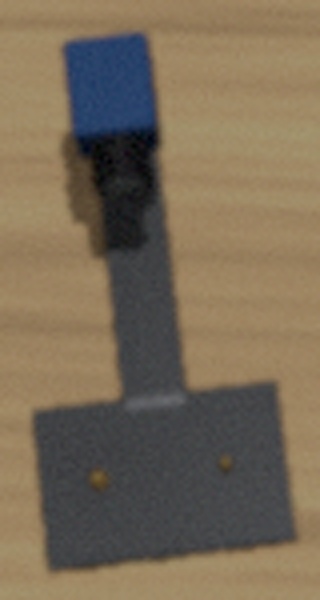

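View pics/thd.png

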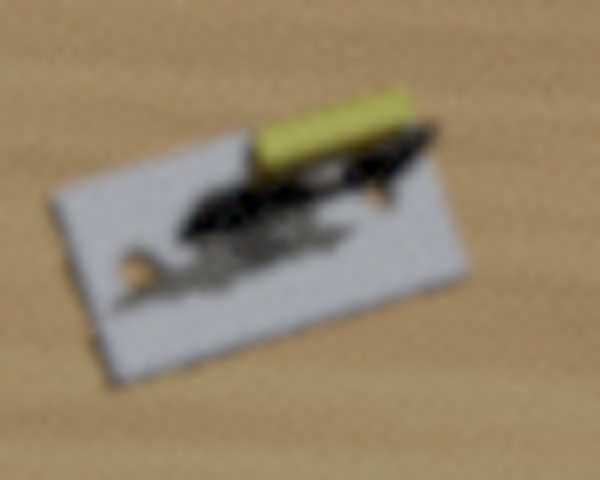

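View pics/shd.png

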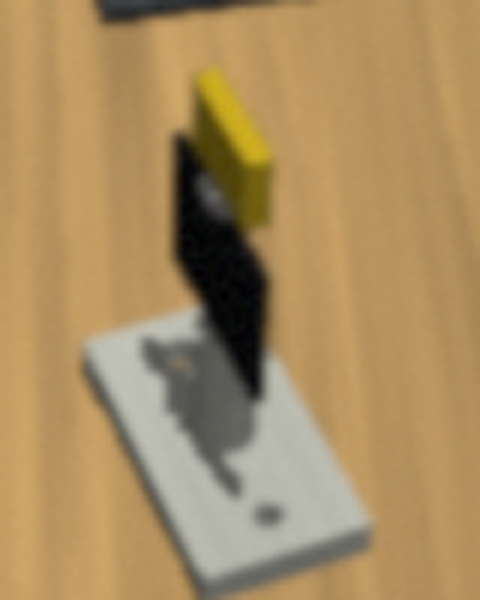

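View pics/sst.png

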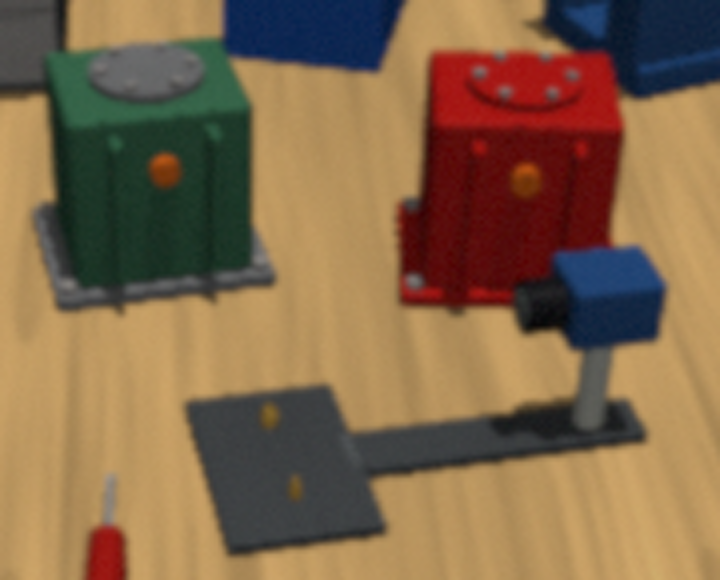

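```bash
cat > fit.py <<'E'
from h import *
from scipy.optimize import least_squares
def un(p,k,ox,oy): return [(p[0]+.5)/k-.5+ox,(p[1]+.5)/k-.5+oy]
def fit(obs,x0):
    M={c:vision.camera_model(c) for c in ("top","side")}
    def W(x,P):
        c,s=np.cos(x[2]),np.sin(x[2]); return [x[0]+c*P[0]-s*P[1],x[1]+s*P[0]+c*P[1],P[2]]
    f=lambda x:np.concatenate([proj(c,W(x,P),M[c])-uv for c,uv,P in obs])
    r=least_squares(f,x0,loss='soft_l1'); return r.x,f(r.x).reshape(-1,2)
E
python3 - <<'E'
from fit import *
t=lambda p:un(p,8,370,220); s=lambda p:un(p,6,290,260)
T=[("top",t((55,193)),(.03,.055,.014)),("top",t((116,375)),(-.03,.055,.014)),("top",t((468,265)),(-.03,-.055,.014)),("top",t((137,268)),(0,.038,.014))]
S=[("side",s((85,350)),(-.03,.055,.014)),("side",s((370,537)),(.03,-.055,.014)),("side",s((207,583)),(-.03,-.055,.014)),("side",s((267,515)),(0,-.038,.014))]
for o in (T,S,T+S):
    x,r=fit(o,[.475,-.26,.3]); print("head",x.round(4),r.round(1).tolist())
t=lambda p:un(p,4,235,125); s=lambda p:un(p,4,250,125)
T=[("top",t((277,384)),(.05,-.075,.01)),("top",t((297,538)),(-.05,-.075,.01)),("top",t((50,568)),(-.05,.075,.01)),("top",t((35,410)),(.05,.075,.01)),("top",t((99,480)),(0,.038,.02)),("top",t((226,462)),(0,-.038,.02))]
S=[("side",s((187,404)),(-.05,.075,.01)),("side",s((330,387)),(.05,.075,.01)),("side",s((384,527)),(.05,-.075,.01)),("side",s((230,547)),(-.05,-.075,.01)),("side",s((270,415)),(0,.038,.02)),("side",s((295,488)),(0,-.038,.02))]
for o in (T,S,T+S):
    x,r=fit(o,[.515,.06,.1]); print("station",x.round(4),r.round(1).tolist())
print("mark",ray("side",s((165,170)),.106), "lens", ray("side",s((525,305)),.106))
x0=x
x,r=fit([("side",s((48,66)),(-.065,-.055,.157)),("side",s((250,105)),(.065,-.055,.157)),("side",s((165,170)),(0,-.065,.106))],[.4,.28,0]); 
print("gearbox?",x,r.round(1).tolist())
E
```

```text
head [ 0.4808 -0.2587  0.346 ] [[-0.4, -0.4], [0.3, 0.4], [-0.1, 0.1], [0.2, -0.2]]
head [ 0.4812 -0.2623  0.3245] [[-0.1, -0.7], [0.5, -0.9], [-0.6, 0.6], [0.2, 0.8]]
head [ 0.4809 -0.2602  0.335 ] [[0.3, -0.6], [0.7, 0.2], [0.4, 0.4], [0.8, -0.3], [-0.5, -1.2], [0.4, -1.9], [-0.5, -0.3], [0.2, -0.1]]
station [0.4839 0.0433 0.1557] [[0.4, -1.3], [0.4, 0.6], [-0.5, 0.8], [-0.9, -0.3], [0.2, -0.4], [0.2, 0.3]]
station [0.4854 0.0409 0.1534] [[-0.7, -0.5], [0.4, -0.6], [1.1, 0.3], [-0.7, 0.7], [-0.0, -0.2], [0.1, -0.0]]
station [0.4847 0.0426 0.1538] [[0.7, -1.5], [0.7, 0.4], [-0.2, 0.4], [-0.6, -0.7], [0.5, -0.7], [0.4, -0.0], [-1.0, -0.9], [0.0, -1.0], [0.7, -0.2], [-1.1, 0.2], [-0.4, -0.5], [-0.3, -0.5]]
mark [0.41601984 0.24417777 0.106     ] lens [0.6364442  0.07039334 0.106     ]
gearbox? [ 0.4287147   0.31182893 -0.31012301] [[4.3, 3.5], [-0.0, -0.1], [-2.6, -1.0]]
```

```bash
cat > plan.py <<'E'
from h import *
import sys
def st():
    s=arm.get_state(); w,x,y,z=s['orientation']
    yx,yy=2*(x*y-w*z),1-2*(x*x+z*z)
    return s,np.arctan2(yy,yx)   # yaw of tool y = head yaw
def plan(pos,psi,n,psi0=None,p0=None):
    s,a=st(); p=np.array(s['eef_pos']) if p0 is None else np.array(p0)
    if psi0 is not None: a=psi0
    print("from",p.round(4),round(a,4),"clock",s['clock'],"F",s['ft_force'].round(1),"w",round(s['width'],3))
    d=(np.array(pos)-p)/n; da=(psi-a)/n
    for i in range(n):
        y=np.array([np.cos(a),np.sin(a),0]); z=np.array([0,0,-1.]); x=np.cross(y,z)
        print('{"jaw":-1,"tx":%.4f,"ty":%.4f,"tz":%.4f,"yaw":%.4f},'%(d@x,d@y,d@z,-da)); a+=da
if __name__=="__main__":
    v=[float(q) for q in sys.argv[1:]]; plan(v[:3],v[3],int(v[4]))
E
python3 plan.py 0.485 -0.01 0.30 0.154 15
```

```text
from [0.2129 0.561  0.2396] 1.208 clock 1.25 F [-0.2  0.7  0.5] w 1.002
{"jaw":-1,"tx":-0.0305,"ty":-0.0291,"tz":-0.0040,"yaw":0.0703},
{"jaw":-1,"tx":-0.0324,"ty":-0.0269,"tz":-0.0040,"yaw":0.0703},
{"jaw":-1,"tx":-0.0342,"ty":-0.0246,"tz":-0.0040,"yaw":0.0703},
{"jaw":-1,"tx":-0.0359,"ty":-0.0221,"tz":-0.0040,"yaw":0.0703},
{"jaw":-1,"tx":-0.0374,"ty":-0.0196,"tz":-0.0040,"yaw":0.0703},
{"jaw":-1,"tx":-0.0386,"ty":-0.0169,"tz":-0.0040,"yaw":0.0703},
{"jaw":-1,"tx":-0.0397,"ty":-0.0141,"tz":-0.0040,"yaw":0.0703},
{"jaw":-1,"tx":-0.0406,"ty":-0.0113,"tz":-0.0040,"yaw":0.0703},
{"jaw":-1,"tx":-0.0413,"ty":-0.0084,"tz":-0.0040,"yaw":0.0703},
{"jaw":-1,"tx":-0.0418,"ty":-0.0055,"tz":-0.0040,"yaw":0.0703},
{"jaw":-1,"tx":-0.0421,"ty":-0.0026,"tz":-0.0040,"yaw":0.0703},
{"jaw":-1,"tx":-0.0422,"ty":0.0004,"tz":-0.0040,"yaw":0.0703},
{"jaw":-1,"tx":-0.0420,"ty":0.0034,"tz":-0.0040,"yaw":0.0703},
{"jaw":-1,"tx":-0.0417,"ty":0.0063,"tz":-0.0040,"yaw":0.0703},
{"jaw":-1,"tx":-0.0411,"ty":0.0092,"tz":-0.0040,"yaw":0.0703},
```

>>> jog_arm(
  motion=[
    {"jaw":-1,"tz":-0.04},
    {"jaw":-1,"tx":-0.0305,"ty":-0.029,"tz":-0.02,"yaw":0.07},
    {"jaw":-1,"tx":-0.0325,"ty":-0.027,"yaw":0.07},
    {"jaw":-1,"tx":-0.034,"ty":-0.0245,"yaw":0.07},
    {"jaw":-1,"tx":-0.036,"ty":-0.022,"yaw":0.07},
  ],
)

```text
validation failed for argument at $.mo...
```

>>> jog_arm(
  motion=[
    {"jaw":-1,"tx":-0.0375,"ty":-0.0195,"yaw":0.07},
    {"jaw":-1,"tx":-0.0385,"ty":-0.017,"yaw":0.07},
    {"jaw":-1,"tx":-0.04,"ty":-0.014,"yaw":0.07},
    {"jaw":-1,"tx":-0.0405,"ty":-0.0115,"yaw":0.07},
    {"jaw":-1,"tx":-0.041,"ty":-0.0085,"yaw":0.07},
  ],
)

```text
validation failed for argument at $.mo...
```

>>> jog_arm(
  motion=[
    {"jaw":-1,"tx":-0.042,"ty":-0.0055,"yaw":0.07},
    {"jaw":-1,"tx":-0.042,"ty":-0.0025,"yaw":0.07},
    {"jaw":-1,"tx":-0.042,"yaw":0.07},
    {"jaw":-1,"tx":-0.042,"ty":0.0035,"yaw":0.07},
    {"jaw":-1,"tx":-0.042,"ty":0.006,"yaw":0.07},
  ],
)

```text
validation failed for argument at $.mo...
```

>>> jog_arm(
  motion=[
    {"jaw":-1,"tx":-0.041,"ty":0.009,"yaw":0.07},
    {"jaw":-1},
    {"jaw":-1},
  ],
)

```text
validation failed for argument at $.mo...
```

```bash
cat > shot.py <<'E'
from plan import *
import json
def shot(name,cam="wrist"):
    m=vision.camera_model(cam); im=vision.capture(cam)
    cv2.imwrite(f"pics/{name}.png",cv2.cvtColor(im,cv2.COLOR_RGB2BGR))
    json.dump({k:np.array(m[k]).tolist() for k in m},open(f"pics/{name}.json","w"))
def load(name): return {k:np.array(v) for k,v in json.load(open(f"pics/{name}.json")).items()}
if __name__=="__main__":
    s,a=st(); print(s['eef_pos'].round(4),round(a,4),s['clock'],s['joint_velocities'].round(3),s['ft_force'].round(1))
    shot(sys.argv[1], sys.argv[2] if len(sys.argv)>2 else "wrist")
E
python3 shot.py w1
```

```text
[0.2129 0.561  0.2396] 1.208 1.25 [-0.001  0.001 -0.001 -0.     0.002  0.   ] [-0.2  0.7  0.5]
```

Probably all five keys are required in each row. I'll test that with one call.

>>> jog_arm(
  motion=[
    {"jaw":-1,"tx":0,"ty":0,"tz":-0.04,"yaw":0},
    {"jaw":-1,"tx":-0.0305,"ty":-0.029,"tz":-0.02,"yaw":0.07},
    {"jaw":-1,"tx":-0.0325,"ty":-0.027,"tz":0,"yaw":0.07},
    {"jaw":-1,"tx":-0.034,"ty":-0.0245,"tz":0,"yaw":0.07},
    {"jaw":-1,"tx":-0.036,"ty":-0.022,"tz":0,"yaw":0.07},
  ],
)

```text
clock: 1.8
eef_pos: [0.286, 0.4077, 0.2999]
orientation: [0.0, 0.317, 0.948, 0.0]
ft_force: [0.4, -0.0, 1.4]
width: 1.001
```

>>> jog_arm(
  motion=[
    {"jaw":-1,"tx":-0.0375,"ty":-0.0195,"tz":0,"yaw":0.07},
    {"jaw":-1,"tx":-0.0385,"ty":-0.017,"tz":0,"yaw":0.07},
    {"jaw":-1,"tx":-0.04,"ty":-0.014,"tz":0,"yaw":0.07},
    {"jaw":-1,"tx":-0.0405,"ty":-0.0115,"tz":0,"yaw":0.07},
    {"jaw":-1,"tx":-0.041,"ty":-0.0085,"tz":0,"yaw":0.07},
  ],
)

```text
clock: 2.3
eef_pos: [0.3768, 0.2172, 0.2999]
orientation: [0.0, 0.477, 0.879, 0.0]
ft_force: [1.2, 0.2, 0.5]
width: 1.002
```

>>> jog_arm(
  motion=[
    {"jaw":-1,"tx":-0.042,"ty":-0.0055,"tz":0,"yaw":0.07},
    {"jaw":-1,"tx":-0.042,"ty":-0.0025,"tz":0,"yaw":0.07},
    {"jaw":-1,"tx":-0.042,"ty":0,"tz":0,"yaw":0.07},
    {"jaw":-1,"tx":-0.042,"ty":0.0035,"tz":0,"yaw":0.07},
    {"jaw":-1,"tx":-0.042,"ty":0.006,"tz":0,"yaw":0.07},
  ],
)

```text
clock: 2.8
eef_pos: [0.4677, 0.0267, 0.2999]
orientation: [0.0, 0.623, 0.782, 0.0]
ft_force: [2.1, 0.7, 0.5]
width: 0.999
```

>>> jog_arm(
  motion=[
    {"jaw":-1,"tx":-0.041,"ty":0.009,"tz":0,"yaw":0.07},
    {"jaw":-1,"tx":0,"ty":0,"tz":0,"yaw":0},
    {"jaw":-1,"tx":0,"ty":0,"tz":0,"yaw":0},
  ],
)

```text
clock: 3.1
eef_pos: [0.4853, -0.01, 0.2993]
orientation: [-0.001, 0.65, 0.76, -0.0]
ft_force: [0.7, -0.1, -0.7]
width: 0.999
```

```bash
python3 shot.py w2
```

```text
[ 0.4853 -0.01    0.2993] 0.1567 3.1 [ 0.04  -0.021  0.005  0.006  0.003  0.001] [ 0.7 -0.1 -0.7]
```

View pics/w2.png

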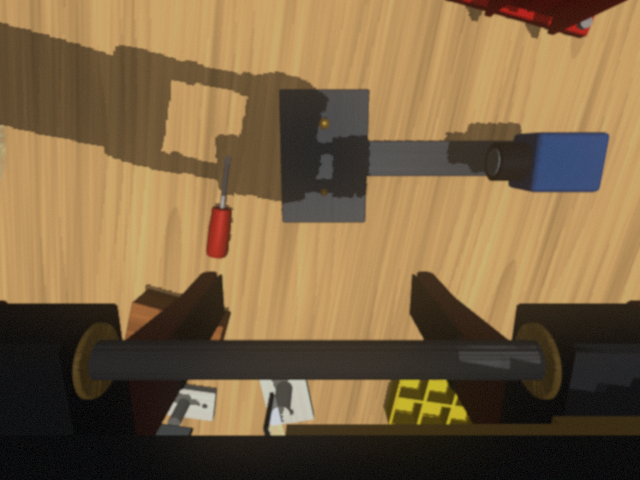

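```bash
python3 -c "
from h import *
crop('pics/w2.png','pics/w2c.png',270,80,110,150,4)"
```

```text
(no output)
```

View pics/w2c.png

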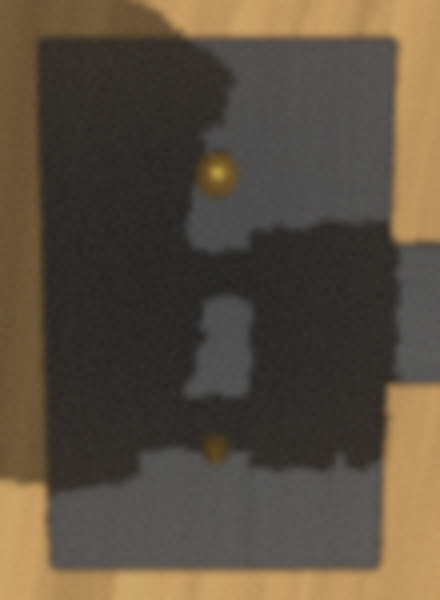

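```bash
cat > fitw.py <<'E'
from shot import *
from scipy.optimize import least_squares
def un(p,k,ox,oy): return np.array([(p[0]+.5)/k-.5+ox,(p[1]+.5)/k-.5+oy])
def fitw(m,obs,x0):
    def W(x,P):
        c,s=np.cos(x[2]),np.sin(x[2]); return [x[0]+c*P[0]-s*P[1],x[1]+s*P[0]+c*P[1],P[2]]
    f=lambda x:np.concatenate([proj(None,W(x,P),m)-uv for uv,P in obs])
    r=least_squares(f,x0,loss='soft_l1'); return r.x,f(r.x).reshape(-1,2)
E
python3 - <<'E'
from fitw import *
m=load("w2"); u=lambda p:un(p,4,270,80)
C=[(u((38,38)),(-.05,.075,.01)),(u((397,39)),(.05,.075,.01)),(u((380,569)),(.05,-.075,.01)),(u((51,569)),(-.05,-.075,.01))]
P=[(u((218,172)),(0,.038,.020)),(u((216,448)),(0,-.038,.020))]
for o in (C,P,C+P):
    x,r=fitw(m,o,[.485,.043,.15]); print(x.round(4),r.round(1).tolist())
E
python3 plan.py 0.475 -0.315 0.30 0.335 7
```

```text
[0.4843 0.045  0.1572] [[-0.7, -0.5], [0.8, -0.8], [0.6, 0.9], [-0.7, 0.9]]
[0.4841 0.046  0.1545] [[0.0, -0.3], [-0.0, 0.3]]
[0.4842 0.0455 0.157 ] [[-0.7, -1.0], [0.8, -1.3], [0.6, 0.5], [-0.8, 0.5], [-0.1, 0.3], [0.1, 0.8]]
from [ 0.4851 -0.0092  0.2997] 0.1584 clock 3.15 F [-0.4  0.4  0.2] w 1.002
{"jaw":-1,"tx":-0.0429,"ty":-0.0083,"tz":-0.0000,"yaw":-0.0252},
{"jaw":-1,"tx":-0.0427,"ty":-0.0094,"tz":-0.0000,"yaw":-0.0252},
{"jaw":-1,"tx":-0.0424,"ty":-0.0105,"tz":-0.0000,"yaw":-0.0252},
{"jaw":-1,"tx":-0.0422,"ty":-0.0115,"tz":-0.0000,"yaw":-0.0252},
{"jaw":-1,"tx":-0.0419,"ty":-0.0126,"tz":-0.0000,"yaw":-0.0252},
{"jaw":-1,"tx":-0.0415,"ty":-0.0137,"tz":-0.0000,"yaw":-0.0252},
{"jaw":-1,"tx":-0.0412,"ty":-0.0147,"tz":-0.0000,"yaw":-0.0252},
```

>>> jog_arm(
  motion=[
    {"jaw":-1,"tx":-0.0425,"ty":-0.006,"tz":0,"yaw":-0.025},
    {"jaw":-1,"tx":-0.0425,"ty":-0.007,"tz":0,"yaw":-0.025},
    {"jaw":-1,"tx":-0.0425,"ty":-0.008,"tz":0,"yaw":-0.025},
    {"jaw":-1,"tx":-0.0425,"ty":-0.009,"tz":0,"yaw":-0.025},
    {"jaw":-1,"tx":-0.0425,"ty":-0.0102,"tz":0,"yaw":-0.025},
  ],
)

```text
clock: 3.65
eef_pos: [0.4901, -0.2255, 0.3004]
orientation: [0.001, 0.598, 0.801, 0.0]
ft_force: [0.7, 0.3, 0.1]
width: 0.999
```

>>> jog_arm(
  motion=[
    {"jaw":-1,"tx":-0.0425,"ty":-0.0115,"tz":0,"yaw":-0.025},
    {"jaw":-1,"tx":-0.0425,"ty":-0.0125,"tz":0,"yaw":-0.025},
    {"jaw":-1,"tx":0,"ty":0,"tz":0,"yaw":0},
    {"jaw":-1,"tx":0,"ty":0,"tz":0,"yaw":0},
  ],
)

```text
clock: 4.05
eef_pos: [0.4921, -0.3132, 0.2995]
orientation: [-0.0, 0.58, 0.815, 0.0]
ft_force: [0.8, 0.3, 0.4]
width: 0.999
```

```bash
python3 shot.py w3;  python3 -c "
from h import *
crop('pics/w3.png','pics/w3c.png',240,70,160,150,5)"
```

```text
[ 0.4921 -0.3132  0.2995] 0.3336 4.05 [ 0.03  -0.028  0.009  0.004  0.002  0.005] [0.8 0.3 0.4]
```

View pics/w3.png

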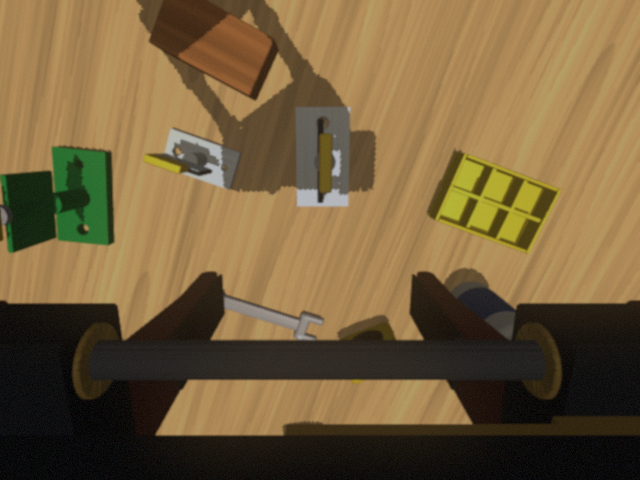

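View pics/w3c.png

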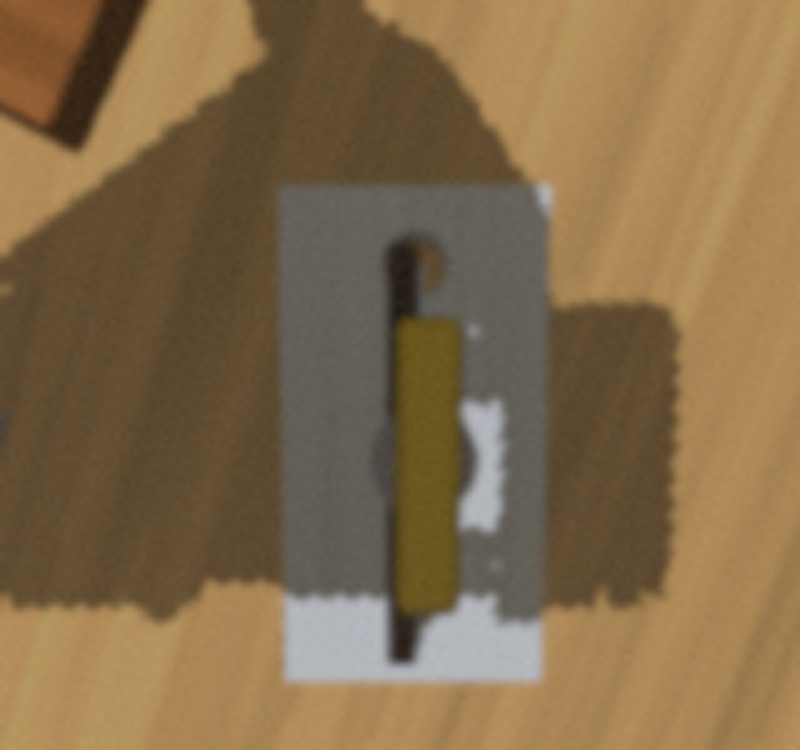

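```bash
python3 - <<'E'
from fitw import *
m=load("w3"); u=lambda p:un(p,5,240,70)
C=[(u((278,186)),(-.03,.055,.014)),(u((550,186)),(.03,.055,.014)),(u((543,683)),(.03,-.055,.014)),(u((285,683)),(-.03,-.055,.014)),(u((415,263)),(0,.038,.014))]
P=[(u((397,318)),(-.005,.022,.162)),(u((461,318)),(.005,.022,.162)),(u((458,612)),(.005,-.022,.162)),(u((398,614)),(-.005,-.022,.162))]
for o in (C,P,C+P):
    x,r=fitw(m,o,[.485,-.26,.33]); print(x.round(4),r.round(1).tolist())
E
```

```text
[ 0.4799 -0.2586  0.3365] [[-0.0, -0.0], [0.2, -0.2], [-0.2, -0.3], [0.2, -0.1], [-0.1, 0.7]]
[ 0.4797 -0.2583  0.3369] [[-0.4, -0.5], [0.4, -0.5], [0.6, 0.8], [-0.5, 0.4]]
[ 0.4798 -0.2584  0.3365] [[-0.1, -0.2], [0.1, -0.4], [-0.3, -0.4], [0.1, -0.3], [-0.2, 0.5], [-0.4, -0.3], [0.5, -0.4], [0.6, 0.9], [-0.5, 0.6]]
```

```bash
python3 plan.py 0.4798 -0.2584 0.151 0.3365 4
```

```text
from [ 0.4922 -0.3125  0.3   ] 0.3347 clock 4.1 F [-0.6  0.5  0.4] w 0.999
{"jaw":-1,"tx":0.0138,"ty":0.0015,"tz":0.0373,"yaw":-0.0005},
{"jaw":-1,"tx":0.0138,"ty":0.0015,"tz":0.0373,"yaw":-0.0005},
{"jaw":-1,"tx":0.0138,"ty":0.0015,"tz":0.0373,"yaw":-0.0005},
{"jaw":-1,"tx":0.0138,"ty":0.0015,"tz":0.0373,"yaw":-0.0005},
```

>>> jog_arm(
  motion=[
    {"jaw":-1,"tx":0.0275,"ty":0.003,"tz":0.025,"yaw":-0.002},
    {"jaw":-1,"tx":0.0275,"ty":0.003,"tz":0.035,"yaw":0},
    {"jaw":-1,"tx":0,"ty":0,"tz":0.035,"yaw":0},
    {"jaw":-1,"tx":0,"ty":0,"tz":0.035,"yaw":0},
    {"jaw":-1,"tx":0,"ty":0,"tz":0,"yaw":0},
  ],
)

```text
clock: 4.6
eef_pos: [0.4777, -0.2565, 0.1647]
orientation: [-0.004, 0.578, 0.816, -0.0]
ft_force: [0.0, -0.7, -0.4]
width: 1.001
```

```bash
python3 plan.py 0.4798 -0.2584 0.149 0.3365 1
```

```text
from [ 0.4777 -0.2565  0.1647] 0.3383 clock 4.6 F [ 0.  -0.7 -0.4] w 1.001
{"jaw":-1,"tx":-0.0025,"ty":0.0013,"tz":0.0157,"yaw":0.0018},
```

>>> jog_arm(
  motion=[
    {"jaw":-1,"tx":0,"ty":0,"tz":0.01,"yaw":0},
    {"jaw":-1,"tx":0,"ty":0,"tz":0.01,"yaw":0},
    {"jaw":-1,"tx":0,"ty":0,"tz":0,"yaw":0},
  ],
)

```text
clock: 4.9
eef_pos: [0.4796, -0.26, 0.1498]
orientation: [0.0, 0.579, 0.815, 0.0]
ft_force: [-0.1, 0.1, 0.5]
width: 0.998
```

```bash
python3 plan.py 0.4798 -0.2584 0.149 0.3365 1;python3 shot.py w4;  python3 -c "
from h import *
crop('pics/w4.png','pics/w4c.png',200,120,240,180,3)"
```

```text
from [ 0.4796 -0.26    0.1498] 0.3353 clock 4.9 F [-0.1  0.1  0.5] w 0.998
{"jaw":-1,"tx":0.0014,"ty":0.0008,"tz":0.0008,"yaw":-0.0012},
[ 0.4796 -0.26    0.1498] 0.3353 4.9 [-0.007 -0.001 -0.016 -0.001  0.016 -0.002] [-0.1  0.1  0.5]
```

View pics/w4.png

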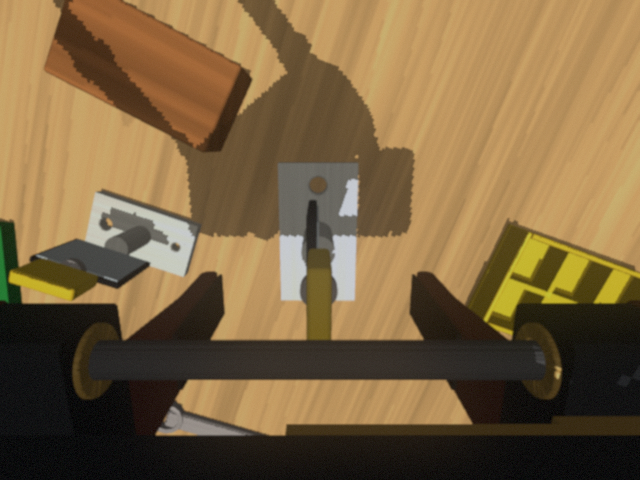

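>>> jog_arm(
  motion=[
    {"jaw":-1,"tx":0.0014,"ty":0.0006,"tz":0.001,"yaw":-0.001},
    {"jaw":1,"tx":0,"ty":0,"tz":0,"yaw":0},
    {"jaw":1,"tx":0,"ty":0,"tz":0,"yaw":0},
    {"jaw":1,"tx":0,"ty":0,"tz":0,"yaw":0},
    {"jaw":1,"tx":0,"ty":0,"tz":0,"yaw":0},
  ],
)

```text
clock: 5.45
eef_pos: [0.4795, -0.2588, 0.1488]
orientation: [0.0, 0.579, 0.815, 0.0]
ft_force: [-0.2, -0.4, 0.2]
width: 0.677
```

>>> jog_arm(
  motion=[
    {"jaw":1,"tx":0,"ty":0,"tz":0,"yaw":0},
    {"jaw":1,"tx":0,"ty":0,"tz":0,"yaw":0},
    {"jaw":1,"tx":0,"ty":0,"tz":0,"yaw":0},
  ],
)

```text
clock: 5.75
eef_pos: [0.4794, -0.2587, 0.1486]
orientation: [-0.0, 0.579, 0.815, -0.0]
ft_force: [-0.5, 1.4, -0.4]
width: 0.402
```

```bash
python3 shot.py w5; python3 plan.py 0.4842 0.0452 0.215 0.1565 7
```

```text
[ 0.4794 -0.2587  0.1486] 0.3359 5.75 [-0.     0.    -0.     0.002  0.    -0.001] [-0.5  1.4 -0.4]
from [ 0.4794 -0.2587  0.1486] 0.336 clock 5.8 F [-0.7 -0.3 -0.3] w 0.355
{"jaw":-1,"tx":0.0408,"ty":0.0150,"tz":-0.0095,"yaw":0.0256},
{"jaw":-1,"tx":0.0411,"ty":0.0139,"tz":-0.0095,"yaw":0.0256},
{"jaw":-1,"tx":0.0415,"ty":0.0128,"tz":-0.0095,"yaw":0.0256},
{"jaw":-1,"tx":0.0418,"ty":0.0118,"tz":-0.0095,"yaw":0.0256},
{"jaw":-1,"tx":0.0421,"ty":0.0107,"tz":-0.0095,"yaw":0.0256},
{"jaw":-1,"tx":0.0423,"ty":0.0096,"tz":-0.0095,"yaw":0.0256},
{"jaw":-1,"tx":0.0426,"ty":0.0085,"tz":-0.0095,"yaw":0.0256},
```

View pics/w5.png

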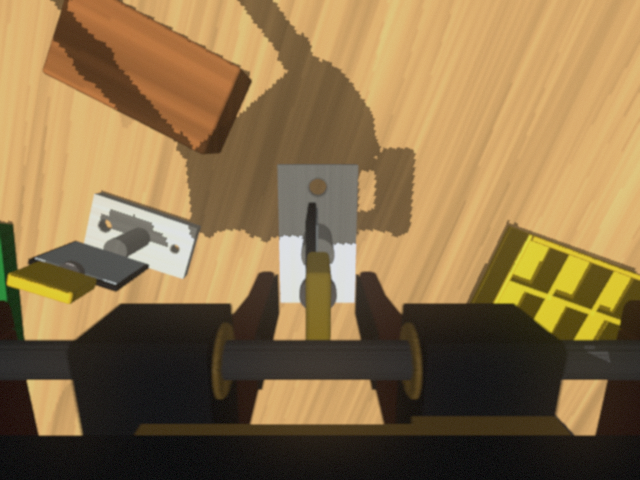

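Still closing and well centred. I'll keep closing.

>>> jog_arm(
  motion=[
    {"jaw":1,"tx":0,"ty":0,"tz":0,"yaw":0},
    {"jaw":1,"tx":0,"ty":0,"tz":0,"yaw":0},
    {"jaw":1,"tx":0,"ty":0,"tz":0,"yaw":0},
    {"jaw":1,"tx":0,"ty":0,"tz":0,"yaw":0},
  ],
)

```text
clock: 6.2
eef_pos: [0.4794, -0.2587, 0.1486]
orientation: [-0.0, 0.579, 0.815, -0.0]
ft_force: [0.5, 0.3, -0.6]
width: 0.111
```

>>> jog_arm(
  motion=[
    {"jaw":1,"tx":0,"ty":0,"tz":0,"yaw":0},
    {"jaw":1,"tx":0,"ty":0,"tz":-0.005,"yaw":0},
    {"jaw":1,"tx":0,"ty":0,"tz":-0.02,"yaw":0},
    {"jaw":1,"tx":0,"ty":0,"tz":-0.04,"yaw":0},
    {"jaw":1,"tx":0,"ty":0,"tz":0,"yaw":0},
  ],
)

```text
clock: 6.7
eef_pos: [0.4809, -0.2596, 0.2196]
orientation: [0.004, 0.579, 0.815, 0.0]
ft_force: [0.3, -0.9, -2.1]
width: 0.108
```

```bash
python3 shot.py w6; python3 plan.py 0.4842 0.0452 0.215 0.1565 8
```

```text
[ 0.4809 -0.2596  0.2196] 0.336 6.7 [-0.     0.017  0.078 -0.001 -0.066 -0.001] [ 0.3 -0.9 -2.1]
from [ 0.4805 -0.2593  0.2167] 0.3361 clock 6.75 F [ 0.3 -0.9 -3.6] w 0.11
{"jaw":-1,"tx":0.0358,"ty":0.0130,"tz":0.0002,"yaw":0.0224},
{"jaw":-1,"tx":0.0361,"ty":0.0122,"tz":0.0002,"yaw":0.0224},
{"jaw":-1,"tx":0.0363,"ty":0.0114,"tz":0.0002,"yaw":0.0224},
{"jaw":-1,"tx":0.0366,"ty":0.0106,"tz":0.0002,"yaw":0.0224},
{"jaw":-1,"tx":0.0368,"ty":0.0097,"tz":0.0002,"yaw":0.0224},
{"jaw":-1,"tx":0.0370,"ty":0.0089,"tz":0.0002,"yaw":0.0224},
{"jaw":-1,"tx":0.0372,"ty":0.0081,"tz":0.0002,"yaw":0.0224},
{"jaw":-1,"tx":0.0374,"ty":0.0072,"tz":0.0002,"yaw":0.0224},
```

View pics/w6.png

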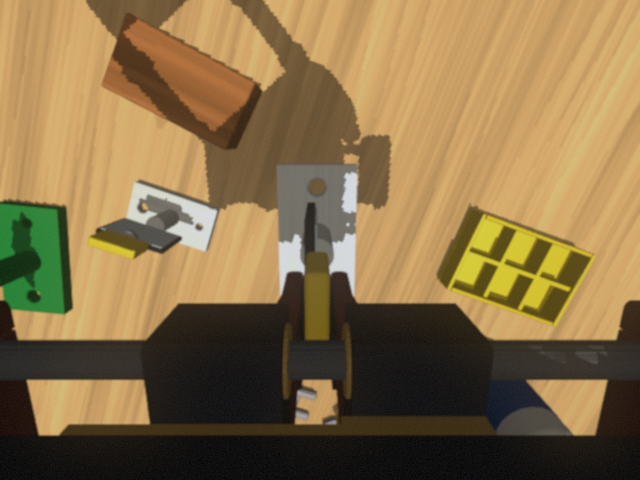

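>>> jog_arm(
  motion=[
    {"jaw":1,"tx":0.036,"ty":0.013,"tz":0,"yaw":0.0224},
    {"jaw":1,"tx":0.036,"ty":0.0122,"tz":0,"yaw":0.0224},
    {"jaw":1,"tx":0.0363,"ty":0.0114,"tz":0,"yaw":0.0224},
    {"jaw":1,"tx":0.0366,"ty":0.0106,"tz":0,"yaw":0.0224},
    {"jaw":1,"tx":0.0368,"ty":0.0098,"tz":0,"yaw":0.0224},
  ],
)

```text
clock: 7.25
eef_pos: [0.481, -0.0666, 0.2113]
orientation: [-0.001, 0.624, 0.781, -0.001]
ft_force: [1.1, -0.8, -2.7]
width: 0.114
```

>>> jog_arm(
  motion=[
    {"jaw":1,"tx":0.037,"ty":0.009,"tz":0,"yaw":0.0224},
    {"jaw":1,"tx":0.0372,"ty":0.008,"tz":0,"yaw":0.0224},
    {"jaw":1,"tx":0.0374,"ty":0.0072,"tz":0,"yaw":0.0224},
    {"jaw":1,"tx":0,"ty":0,"tz":0,"yaw":0},
    {"jaw":1,"tx":0,"ty":0,"tz":0,"yaw":0},
  ],
)

```text
clock: 7.75
eef_pos: [0.4827, 0.0466, 0.2118]
orientation: [-0.001, 0.649, 0.761, -0.001]
ft_force: [-0.7, 0.1, -3.2]
width: 0.115
```

```bash
python3 plan.py 0.4842 0.0452 0.185 0.1565 1; python3 shot.py w7;python3 shot.py s7 side;python3 shot.py t7 top
```

```text
from [0.4827 0.0466 0.2118] 0.1592 clock 7.75 F [-0.7  0.1 -3.2] w 0.115
{"jaw":-1,"tx":-0.0016,"ty":0.0013,"tz":0.0268,"yaw":0.0027},
[0.4827 0.0466 0.2118] 0.1592 7.75 [-0.038 -0.003 -0.008 -0.008  0.003 -0.004] [-0.7  0.1 -3.2]
[0.4828 0.0458 0.2121] 0.1575 7.8 [-0.027 -0.003 -0.008 -0.001  0.001 -0.   ] [ 0.  -1.  -4.1]
[0.4829 0.0453 0.2124] 0.1564 7.85 [-0.016 -0.005 -0.009  0.002  0.002  0.001] [ 0.4  0.  -3.2]
```

View pics/w7.png

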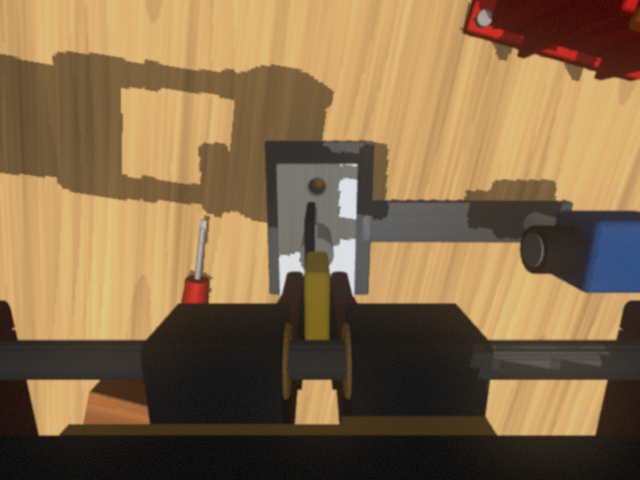

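View pics/s7.png

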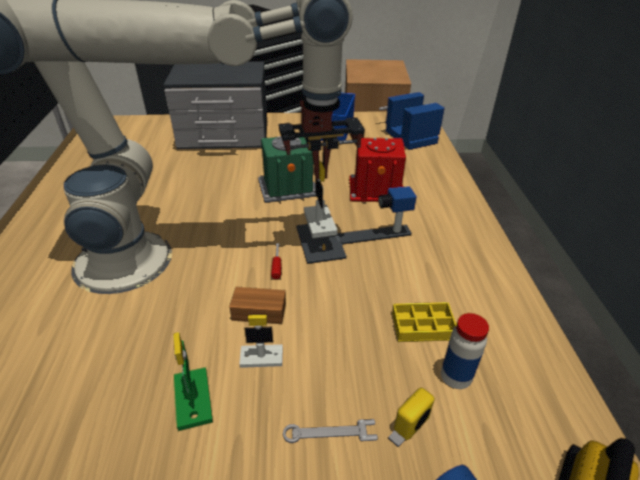

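>>> jog_arm(
  motion=[
    {"jaw":1,"tx":0,"ty":0.0013,"tz":0.015,"yaw":0},
    {"jaw":1,"tx":0,"ty":0,"tz":0.015,"yaw":0},
    {"jaw":1,"tx":0,"ty":0,"tz":0,"yaw":0},
    {"jaw":1,"tx":0,"ty":0,"tz":0,"yaw":0},
  ],
)

```text
clock: 8.3
eef_pos: [0.484, 0.0459, 0.1824]
orientation: [-0.001, 0.65, 0.76, -0.001]
ft_force: [-0.7, 0.1, -3.9]
width: 0.115
```

```bash
python3 plan.py 0.4842 0.0452 0.16 0.1565 1; python3 shot.py w8
python3 - <<'E'
from fitw import *
crop('pics/w8.png','pics/w8c.png',255,120,130,110,6)
s,a=st(); m=load("w8")
# predicted: head at TCP, underside z = tcp-.149 ; hole top & bottom, peg top
for n,x,zz in(("head",[s['eef_pos'][0],s['eef_pos'][1],a],s['eef_pos'][2]-.1488),):
  c,q=np.cos(a),np.sin(a)
  for nm,P in(("holetop",(0,.038,zz+.014)),("holebot",(0,.038,zz))):
    p=proj(None,[x[0]-q*P[1],x[1]+c*P[1],P[2]],m); print(nm,p.round(1),((p-[255,120]+.5)*6-.5).round(0))
a=.1565;c,q=np.cos(a),np.sin(a)
for z in(.010,.026):
  p=proj(None,[.4842-q*.038,.0452+c*.038,z],m); print("peg",z,p.round(1),((p-[255,120]+.5)*6-.5).round(0))
E
```

```text
from [0.484  0.0459 0.1824] 0.1562 clock 8.3 F [-0.7  0.1 -3.9] w 0.115
{"jaw":-1,"tx":-0.0007,"ty":0.0001,"tz":0.0224,"yaw":-0.0003},
[0.484  0.0459 0.1824] 0.1562 8.3 [ 0.005 -0.01  -0.031  0.     0.003  0.002] [-0.7  0.1 -3.9]
holetop [317.9 187.5] [380. 408.]
holebot [317.9 185.6] [380. 396.]
peg 0.01 [317.5 183.6] [378. 384.]
peg 0.026 [317.5 185.5] [378. 396.]
```

View pics/w8c.png

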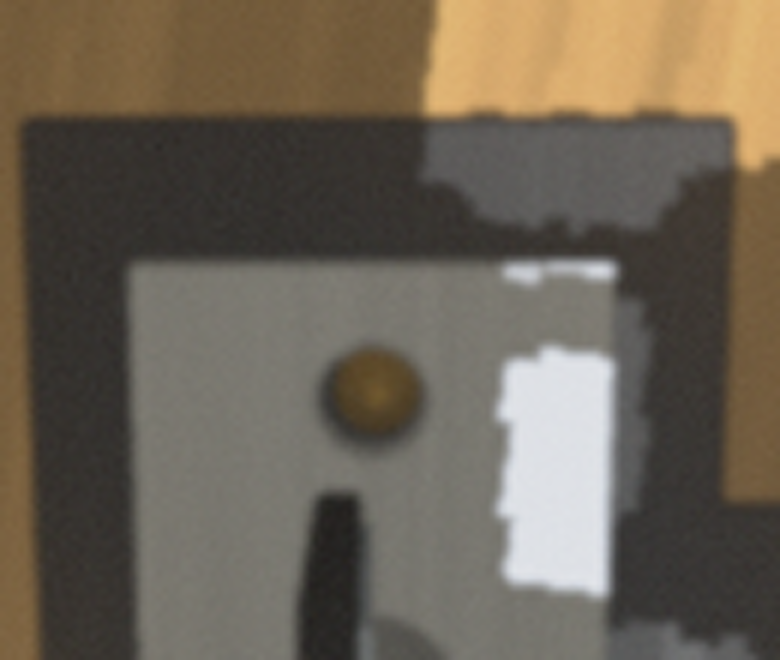

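>>> jog_arm(
  motion=[
    {"jaw":1,"tx":-0.0004,"ty":0.0003,"tz":0.007,"yaw":0},
    {"jaw":1,"tx":0,"ty":0,"tz":0.004,"yaw":0},
    {"jaw":1,"tx":0,"ty":0,"tz":0.004,"yaw":0},
    {"jaw":1,"tx":0,"ty":0,"tz":0,"yaw":0},
  ],
)

```text
clock: 8.75
eef_pos: [0.4846, 0.0458, 0.1678]
orientation: [-0.0, 0.65, 0.76, -0.0]
ft_force: [-0.1, -0.8, -3.2]
width: 0.111
```

```bash
python3 plan.py 0.4842 0.0452 0.1588 0.1565 1; python3 -c "
from h import *
print(arm.get_state()['ft_torque'])"
```

```text
from [0.4846 0.0458 0.1678] 0.1568 clock 8.75 F [-0.1 -0.8 -3.2] w 0.111
{"jaw":-1,"tx":-0.0005,"ty":-0.0005,"tz":0.0090,"yaw":0.0003},
[-0.16228315  0.11122071 -0.02191597]
```

>>> jog_arm(
  motion=[
    {"jaw":1,"tx":0,"ty":0,"tz":0.003,"yaw":0},
    {"jaw":1,"tx":0,"ty":0,"tz":0.003,"yaw":0},
    {"jaw":1,"tx":0,"ty":0,"tz":0.002,"yaw":0},
    {"jaw":1,"tx":0,"ty":0,"tz":0,"yaw":0},
  ],
)

```text
clock: 9.15
eef_pos: [0.4848, 0.0458, 0.1602]
orientation: [-0.0, 0.65, 0.76, -0.0]
ft_force: [0.2, -1.5, -3.9]
width: 0.109
```

```bash
python3 plan.py 0.4842 0.0452 0.1588 0.1565 1; python3 shot.py w9;python3 shot.py s9 side
python3 -c "
from h import *
print(arm.get_state()['ft_torque'])
crop('pics/w9.png','pics/w9c.png',255,120,130,110,6);crop('pics/s9.png','pics/s9c.png',270,130,160,140,5)"
```

```text
from [0.4848 0.0458 0.1602] 0.1567 clock 9.15 F [ 0.2 -1.5 -3.9] w 0.109
{"jaw":-1,"tx":-0.0005,"ty":-0.0006,"tz":0.0014,"yaw":0.0002},
[0.4848 0.0458 0.1602] 0.1567 9.15 [ 0.001  0.001 -0.005  0.002  0.004 -0.001] [ 0.2 -1.5 -3.9]
[0.4848 0.0458 0.1603] 0.1567 9.2 [ 0.001  0.    -0.004  0.     0.003  0.001] [-0.1 -1.4 -5.2]
[-0.43999884  0.16083201  0.0375912 ]
```

View pics/w9c.png

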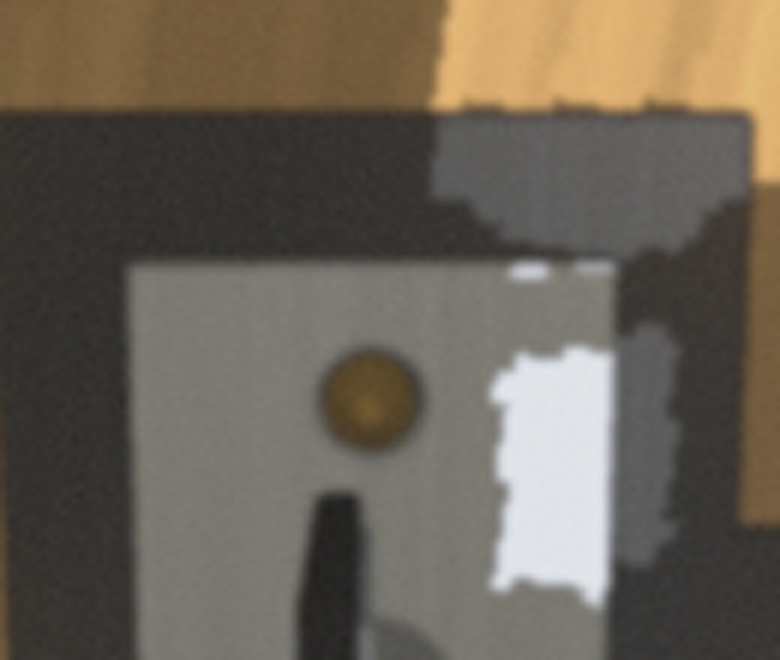

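View pics/s9c.png

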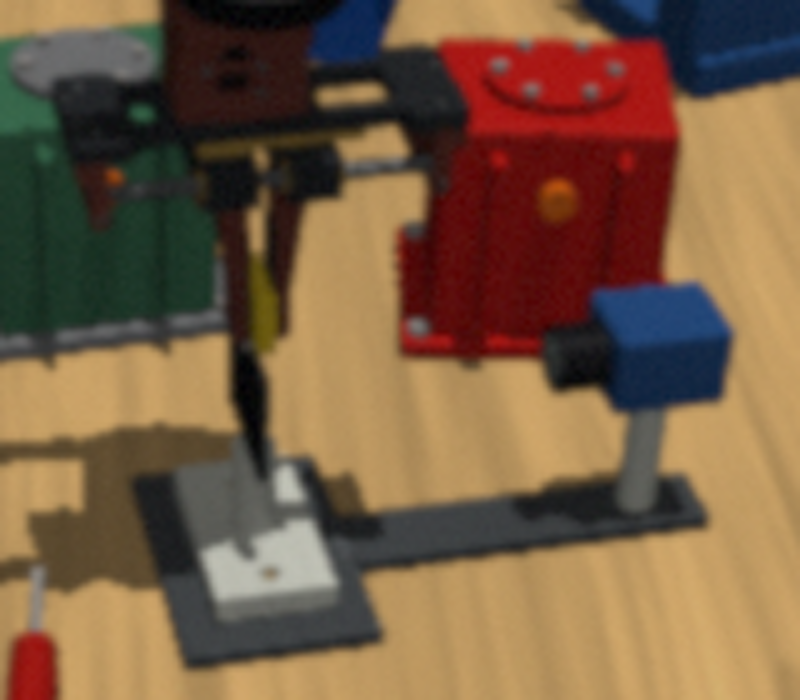

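>>> jog_arm(
  motion=[
    {"jaw":1,"tx":-0.0003,"ty":-0.0003,"tz":0.001,"yaw":0},
    {"jaw":1,"tx":0,"ty":0,"tz":0.001,"yaw":0},
    {"jaw":1,"tx":0,"ty":0,"tz":0,"yaw":0},
  ],
)

```text
clock: 9.55
eef_pos: [0.4847, 0.0456, 0.1589]
orientation: [0.0, 0.65, 0.76, 0.0]
ft_force: [-0.1, -0.8, -2.7]
width: 0.109
```

>>> jog_arm(
  motion=[
    {"jaw":1,"tx":0,"ty":0,"tz":0.001,"yaw":0},
    {"jaw":1,"tx":0,"ty":0,"tz":0,"yaw":0},
    {"jaw":1,"tx":0,"ty":0,"tz":0,"yaw":0},
  ],
)

```text
clock: 9.85
eef_pos: [0.4848, 0.0458, 0.1587]
orientation: [0.0, 0.649, 0.76, 0.001]
ft_force: [-3.0, 1.3, 6.3]
width: 0.111
```

```bash
python3 - <<'E'
from h import *
s=arm.get_state(); print(s['ft_force'],s['ft_torque'],s['clock'])
crop('pics/top0.png','pics/tg.png',95,220,110,100,7)
crop('pics/side0.png','pics/sg.png',250,125,80,80,8)
im=cv2.imread('pics/side0.png'); h=cv2.cvtColor(im,cv2.COLOR_BGR2HSV)
for n,x0,x1 in(("green",280,305),("red",370,395)):
    mk=cv2.inRange(h[155:180,x0:x1],(6,150,90),(18,255,255)); ys,xs=np.nonzero(mk); print(n,len(xs),xs.mean()+x0,ys.mean()+155,xs.min()+x0,xs.max()+x0,ys.min()+155,ys.max()+155)
E
```

```text
[-2.9512021   1.30722546  6.33940961] [-0.15393012  0.69701236 -0.03654127] 9.85
green 48 290.875 166.64583333333334 288 294 163 170
red 65 380.9846153846154 169.6769230769231 377 385 165 174
```

View pics/tg.png

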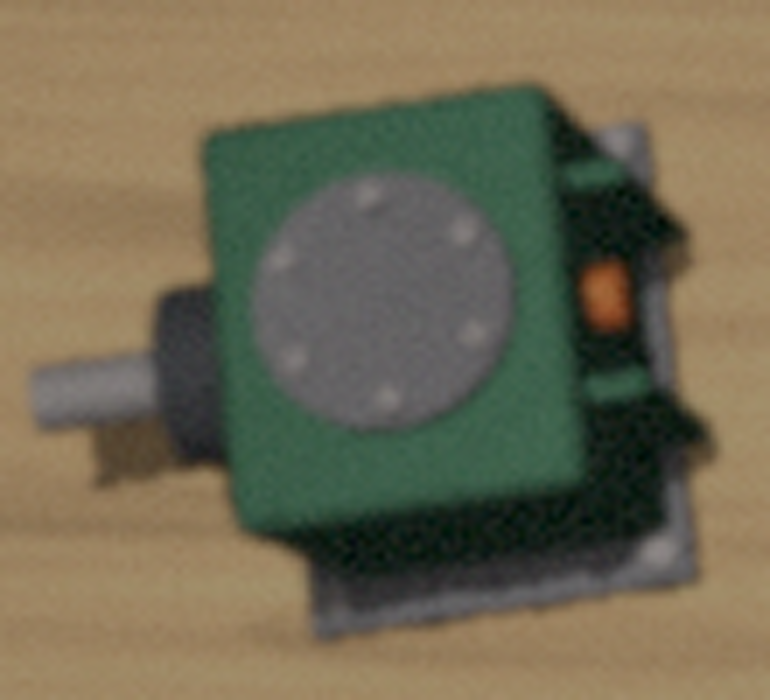

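View pics/sg.png

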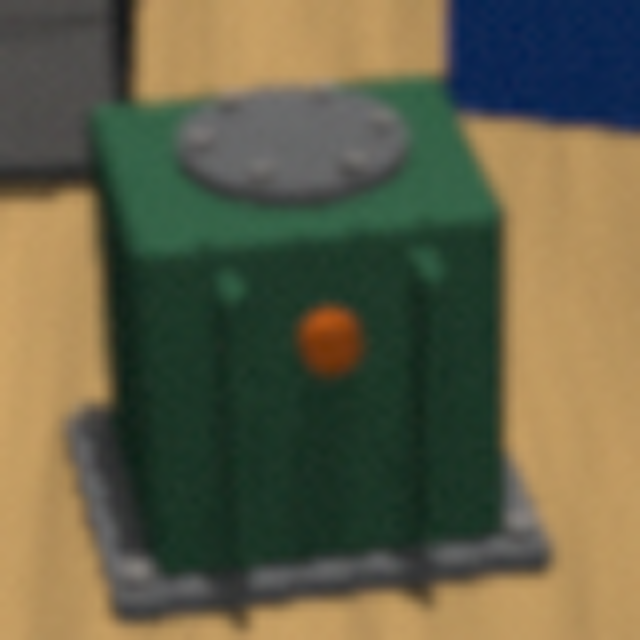

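```bash
python3 - <<'E'
from fit import *
t=lambda p:un(p,7,95,220); s=lambda p:un(p,8,250,125)
T=[("top",t((205,133)),(.065,.055,.157)),("top",t((543,84)),(.065,-.055,.157)),("top",t((585,480)),(-.065,-.055,.157)),("top",t((240,530)),(-.065,.055,.157))]
S=[("side",s((135,258)),(-.065,-.055,.157)),("side",s((500,218)),(.065,-.055,.157)),("side",s((92,110)),(-.065,.055,.157)),("side",s((443,80)),(.065,.055,.157))]
ps=np.array([.4847,.0457]);
def rep(n,p):
    d=p[:2]-ps; a=np.arctan2(d[1],d[0]); print(n,np.round(p,4),"rel ang",round(a-.1567,4),"mirror",round((a-.1567)/2,4),"dist",np.linalg.norm(d).round(4))
for o in (T,S,T+S):
    x,r=fit(o,[.39,.3,.1]); print(x.round(4),r.round(1).tolist())
    c,q=np.cos(x[2]),np.sin(x[2]); L=lambda a,b:np.array([x[0]+c*a-q*b,x[1]+q*a+c*b,.106])
    rep("faceCentre+10",L(0,-.065)); 
    # mark lateral from side and top
    for cam,uv,z in(("side",s((330,342)),.107),("top",t((607,296)),.114)):
        w=ray(cam,uv,z); d=w[:2]-x[:2]; print(cam,"local",(c*d[0]+q*d[1]).round(4),(-q*d[0]+c*d[1]).round(4)); rep(cam,w)
print(tri([("side",s((330,342))),("top",t((610,296)))]))
E
```

```text
[0.4014 0.2974 0.1884] [[-1.6, -0.9], [0.9, -1.7], [1.6, 0.7], [-0.9, 1.6]]
faceCentre+10 [0.4136 0.2335 0.106 ] rel ang 1.776 mirror 0.888 dist 0.2008
side local 0.0037 -0.0576
side [0.4158 0.2414 0.107 ] rel ang 1.7523 mirror 0.8762 dist 0.2075
top local 0.0015 -0.0565
top [0.4135 0.2421 0.114 ] rel ang 1.762 mirror 0.881 dist 0.2089
[0.4056 0.2753 0.1745] [[-0.9, 0.3], [2.1, 0.2], [-1.2, -0.2], [0.7, -0.8]]
faceCentre+10 [0.4169 0.2113 0.106 ] rel ang 1.8026 mirror 0.9013 dist 0.179
side local 0.0042 -0.0352
side [0.4158 0.2414 0.107 ] rel ang 1.7523 mirror 0.8762 dist 0.2075
top local 0.002 -0.0341
top [0.4135 0.2421 0.114 ] rel ang 1.762 mirror 0.881 dist 0.2089
[0.4032 0.2954 0.1757] [[-0.2, -2.1], [2.3, -2.2], [2.2, 0.3], [-0.3, 0.6], [-1.5, -3.4], [0.9, -3.4], [-1.8, -3.4], [-0.4, -4.0]]
faceCentre+10 [0.4146 0.2314 0.106 ] rel ang 1.7751 mirror 0.8875 dist 0.1985
side local 0.003 -0.0553
side [0.4158 0.2414 0.107 ] rel ang 1.7523 mirror 0.8762 dist 0.2075
top local 0.0008 -0.0542
top [0.4135 0.2421 0.114 ] rel ang 1.762 mirror 0.881 dist 0.2089
(array([0.4153662 , 0.24310551, 0.10591144]), np.float64(0.0006853457397505841))
```

>>> jog_arm(
  motion=[
    {"jaw":1,"tx":0,"ty":0,"tz":0,"yaw":-0.05},
    {"jaw":1,"tx":0,"ty":0,"tz":0,"yaw":-0.09},
    {"jaw":1,"tx":0,"ty":0,"tz":0,"yaw":-0.09},
    {"jaw":1,"tx":0,"ty":0,"tz":0,"yaw":-0.09},
    {"jaw":1,"tx":0,"ty":0,"tz":0,"yaw":-0.09},
  ],
)

```text
clock: 10.35
eef_pos: [0.4847, 0.0457, 0.1588]
orientation: [0.0, 0.48, 0.878, 0.0]
ft_force: [-3.6, 0.7, 6.7]
width: 0.111
```

```bash
python3 plan.py 0.4847 0.0457 0.1587 1.0345 1; python3 shot.py w10
```

```text
from [0.4847 0.0457 0.1588] 0.5706 clock 10.35 F [-3.6  0.7  6.7] w 0.111
{"jaw":-1,"tx":-0.0000,"ty":0.0000,"tz":0.0001,"yaw":-0.4639},
[0.4847 0.0457 0.1588] 0.5706 10.35 [-0.001 -0.001  0.001 -0.001  0.001 -0.893] [-3.6  0.7  6.7]
```

View pics/w10.png

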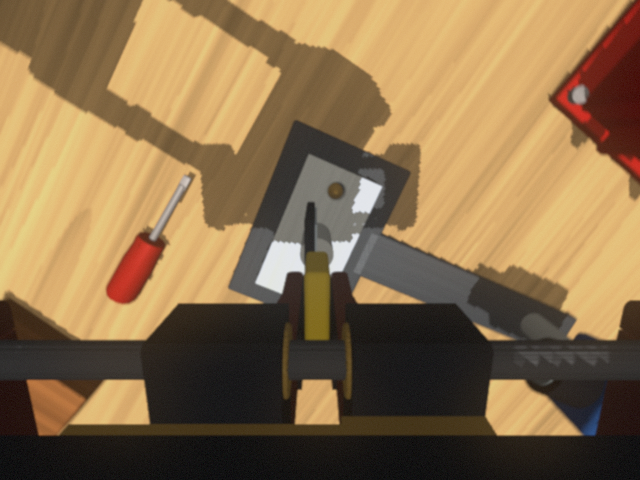

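>>> jog_arm(
  motion=[
    {"jaw":1,"tx":0,"ty":0,"tz":0,"yaw":-0.1},
    {"jaw":1,"tx":0,"ty":0,"tz":0,"yaw":-0.1},
    {"jaw":1,"tx":0,"ty":0,"tz":0,"yaw":-0.1},
    {"jaw":1,"tx":0,"ty":0,"tz":0,"yaw":-0.1},
    {"jaw":1,"tx":0,"ty":0,"tz":0,"yaw":-0.068},
  ],
)

```text
clock: 10.9
eef_pos: [0.4847, 0.0456, 0.1588]
orientation: [0.0, 0.263, 0.965, 0.0]
ft_force: [-3.7, 0.2, 6.1]
width: 0.113
```

>>> jog_arm(
  motion=[
    {"jaw":1,"tx":0,"ty":0,"tz":0,"yaw":0},
    {"jaw":1,"tx":0,"ty":0,"tz":0,"yaw":0},
    {"jaw":1,"tx":0,"ty":0,"tz":0,"yaw":0},
  ],
)

```text
clock: 11.2
eef_pos: [0.4847, 0.0456, 0.1588]
orientation: [0.0, 0.265, 0.964, 0.0]
ft_force: [-3.7, 0.7, 5.9]
width: 0.108
```

```bash
python3 plan.py 0.4847 0.0457 0.1587 1.0345 1; python3 shot.py w11; python3 shot.py s11 side;python3 -c "
from h import *
print(arm.get_state()['ft_torque'])
crop('pics/w11.png','pics/w11c.png',220,110,200,200,4);crop('pics/s11.png','pics/s11c.png',250,130,180,140,4)"
```

```text
from [0.4847 0.0456 0.1588] 1.0347 clock 11.2 F [-3.7  0.7  5.9] w 0.108
{"jaw":-1,"tx":0.0000,"ty":0.0001,"tz":0.0001,"yaw":0.0002},
[0.4847 0.0456 0.1588] 1.0347 11.2 [-0.001 -0.     0.     0.     0.     0.002] [-3.7  0.7  5.9]
[0.4847 0.0456 0.1588] 1.0346 11.25 [-0.001 -0.    -0.     0.001  0.001  0.   ] [-3.9  0.4  5.9]
[-0.19743611  0.87800168 -0.12318835]
```

View pics/w11c.png

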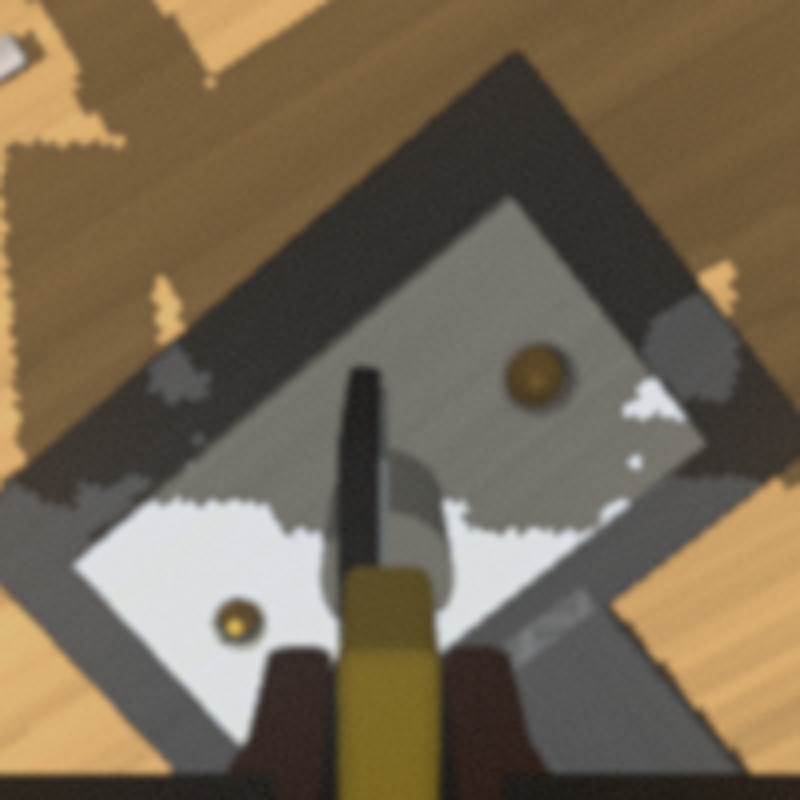

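View pics/s11c.png

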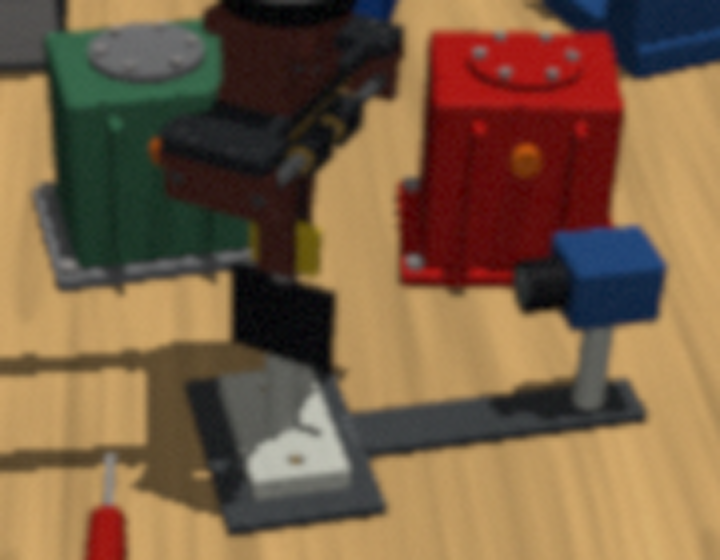

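```bash
python3 - <<'E'
from fitw import *
m=load("w11"); u=lambda p:un(p,4,220,110)
C=[(u((510,197)),(-.03,.055,.024)),(u((75,567)),(-.03,-.055,.024)),(u((707,445)),(.03,.055,.024))]
P=[(u((537,376)),(0,.038,.026)),(u((240,622)),(0,-.038,.026))]
for o in (C,P,C+P):
    x,r=fitw(m,o,[.485,.045,.15]); print(x.round(4),r.round(1).tolist())
    for p in([.4154,.2431],[.4155,.238]):
        d=np.array(p)-x[:2]; print(" target psi",((np.arctan2(d[1],d[0])+x[2])/2).round(4))
E
```

```text
[0.4847 0.046  0.1623] [[0.2, 0.4], [-0.1, 0.0], [-0.1, -0.4]]
 target psi 1.0355
 target psi 1.0394
[0.4834 0.0463 0.1697] [[0.4, -0.3], [-0.4, 0.4]]
 target psi 1.0365
 target psi 1.0404
[0.4842 0.0461 0.1634] [[0.0, -0.3], [-0.3, -0.5], [-0.2, -1.1], [0.9, 1.0], [-0.2, 1.2]]
 target psi 1.0352
 target psi 1.0391
```

```bash
python3 - <<'E'
from plan import *
s,a=st(); print(s['clock'],a,s['eef_pos'],s['ft_force'],s['width']); print(arm.sign_off())
E
```

```text
11.3 1.0346536557496449 [0.48463829 0.04558337 0.15875284] [-4.33654885 -0.37999297  6.37578089] 0.10970906515656316
the job is handed in; nothing more can be done
None
```

The mirror head is seated on both pegs, big hole on big peg. I handed the job in at 11.3 s with the gripper still holding the wing at the aiming angle.

- **Seating:** I lifted the larger white head by its wing and lowered it onto the pegs. The tool stopped at z = 0.1587 m, where I expected about 0.1588 m. The vertical force changed by about 9 N there, and both pegs show in their holes.
- **Angle:** I turned the wing 0.878 rad. The tool heading held still at 1.0346 rad. My calculation, from the mark located with the top and side cameras (0.7 mm disagreement) and a new fit of the seated foot, called for 1.035–1.040 rad. The difference moves the sight line by no more than about 2 mm at the mark.
- **Weaker checks:**
  - The last fits put the foot's heading at 0.162–0.170 rad, against 0.157 rad for the station measured earlier. That is within click accuracy.
  - The rectangle fits of the gearbox were poor, off by several pixels, so I took the mark only from the orange bolt head itself.
  - I could not see the blue camera's own view, so the aim is worked out from geometry only.
- **Other objects:** I took no final top view of the whole bench. The side and wrist pictures showed nothing else moved.

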